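# Open the tight jar in the pantry brace

### The job

Stand the square white jar, its cap still tight, upright and fully down in the square pocket of the wooden jar brace. With the brace keeping the jar from turning, unscrew the cap anticlockwise until its threads let go, lift it straight up, and finish while still holding it level just above the open mouth (about 2 cm clear), over the middle; leave the jar standing in the brace and do not disturb the other things on the counter.

Things in the scene. Friction and masses are not known exactly. Their poses are not given: they have to be found in the camera images.
- jar: White stoneware jar: square body 64 x 64 mm (sides along its x and y), 70 mm tall, round neck above; loose, 0.3 to 0.65 kg. Origin: centre of the underside, z up. It can be carried by its tight cap.
- cap: Round ribbed steel screw cap on the square jar: 58 mm diameter, 26 mm tall, 70 g, loose once unscrewed. Origin: centre of the lower edge of its skirt, z up. When tight it lies 72 mm above the jar's origin, 2 mm above the square shoulder, its x along the jar's x. It cannot be pulled off while its threads hold; free, it lifts straight off.
- jar_neck (a point): Centre of the jar's neck, 99 mm above the jar's origin: the open mouth's top. The cap turns ANTICLOCKWISE from above, climbs 2 to 4 mm, is free after 57 deg (1.0 rad); 75 deg (1.3 rad) is a sure turn; stop at about 95 deg, and clockwise a stop at the start. A sprung seal makes it tight (0.3 to 0.5 N m) and pushes it up (20 N tight, 10 N when free).
- brace: Light-wood jar brace fixed to the counter: plinth 94 x 94 mm, 60 mm tall; in its top a square pocket 70 x 70 mm, 20 mm deep, 5 mm chamfers at the mouth. Origin: centre of the underside, on the counter, z up; pocket sides along its x and y, its floor 40 mm above the origin. The jar fits in any of four quarter turns; the pocket keeps it from turning, nothing holds it down.
- round_jar: round white stoneware jar, 62 mm wide, 94 mm tall with its round steel lid; a bystander between the task's things, leave it. Loose; origin: centre of the underside.
- spice_tin: plain metal tin, 48 mm wide, 75 mm tall; bystander. Loose; origin: centre of the underside.
- mug: white mug, 76 mm wide, 88 mm tall, handle on its +y side; bystander. Loose; origin: centre of the underside.
- food_can: can with paper label, 72 mm wide, 100 mm tall; bystander. Loose; origin: centre of the underside.
- oil_bottle: green glass bottle, 56 mm wide, 190 mm tall; bystander. Loose; origin: centre of the underside.
- bowl: blue bowl, 140 mm wide, 55 mm tall; bystander. Loose; origin: centre of the underside.
- carton: upright cardboard carton, 60 x 140 mm, 190 mm tall; bystander. Loose; origin: centre of the underside.
There are look-alikes about, which are no part of the job. There is more than one size of the cap; the one meant has the size given above. There is more than one size of the brace; the one meant has the size given above.

How it is judged:
On the way, in this order (a step that is already met when the one before it is completed fails the run):
1. the jar stands fully down and upright in the brace's pocket with its cap still on and tight (z of jar in the frame of brace between 0.036 and 0.044 m and horizontal distance between jar and brace below 0.008 m and angle between jar's own z axis and vertical below 0.06 rad and z of cap in the frame of jar below 0.076 m and angle between the x axis of cap and the x axis of jar, either way round below 0.4 rad), for 0.2 s.
2. the cap is turned at least 50 degrees on the jar while the jar stands in the brace (z of jar in the frame of brace between 0.036 and 0.044 m and horizontal distance between jar and brace below 0.008 m and angle between jar's own z axis and vertical below 0.06 rad and angle between the x axis of cap and the x axis of jar, either way round above 0.87 rad), for 0.05 s.
At the end, for the whole second after the job is handed in: Jar upright in the pocket: 36 to 44 mm above the brace's origin, within 8 mm of its axis, tilt under 0.06 rad. Cap held still by the fingers (over 4 N), off the jar, level within 0.17 rad, lower edge 100 to 150 mm above the jar's origin, within 15 mm of its axis (z of jar in the frame of brace between 0.036 and 0.044 m and horizontal distance between jar and brace below 0.008 m and angle between jar's own z axis and vertical below 0.06 rad and z of cap in the frame of jar between 0.1 and 0.15 m and horizontal distance between cap and jar below 0.015 m and angle between cap's own z axis and vertical below 0.17 rad and contact force between the fingers and cap above 4 N and contact force between cap and jar below 0.2 N and contact force between the fingers and jar below 0.5 N and linear speed of cap below 0.03 m/s and angular speed of cap below 0.3 rad/s); the arm keeps its last pose, push and grip.
It fails at once if a bystander is moved more than 30 mm or tipped (distance of any of round_jar, spice_tin, mug, food_can, oil_bottle, bowl, carton from where it was at the start of the episode above 0.03 m or angle between any of round_jar, spice_tin, mug, food_can, oil_bottle, bowl, carton's own z axis and vertical above 0.4 rad).
It fails at once if the jar is tipped over (angle between jar's own z axis and vertical above 0.6 rad).
It also fails if it takes over 48 s, if anything falls off the work surface, if the arm or the gripper's body presses on something with over 40 N, if the wrist force passes 120 N, or if a joint passes its speed limit or range.

### The arm

A 7-joint arm with a two-finger parallel gripper is mounted at the origin on the work surface. World frame = base frame: x ahead of the robot, y to its left, z up, the work surface at z = 0. Lengths are in m, angles in rad, forces in N, time in s.
With the tool pointing down it reaches from about 0.4 to 0.875 m from the base axis. Payload 19.3 kg.
Tool frame: the origin (TCP) lies at the very end of the fingers, on their centre line; the grasp point (between the pads) lies 19 mm behind it; z points along the fingers, y is the line along which they close (so a half turn about z gives the same grasp; the last joint's range is limited). The gripper opens to 85 mm and grips with 20 to 120 N. Pads are 22 mm wide; open, the fingers measure 114 mm over their backs; the gripper's body (76 mm by 85 mm) begins 54 mm behind the grasp point. The pads swing forward as they close: fully open they stand 13 mm farther back than shut.
Start: joints at [-1.173, 0.521, -0.036, 1.599, 0.021, 1.021, -0.113], TCP at [0.282, 0.558, 0.195] pointing down, gripper open.
Joint ranges: [-2.91, 2.91], [-0.3, 2.13], [-1.5, 1.42], [0.17, 2.43], [-1.26, 4.41], [0.16, 1.93], [-2.52, 2.52]. Speed limits (rad/s): [1.89, 1.89, 2.39, 2.39, 3.01, 3.01, 3.01].

### API

Orientations are given as [roll, pitch, yaw] about the fixed x, y, z axes, in that order (R = Rz(yaw) Ry(pitch) Rx(roll)).
In Python, from workcell import bot gives the robot as it stands.
- The arm moves only by the shell command python3 -m crank 'ROWS' [FORCE]. ROWS is a JSON object of lists of equal length, an entry for each row: "travel": the shift along the world's x, y, z in cm, a list of three; "turn": the turn, a rotation vector about the world's x, y, z in degrees, a list of three; "gripper": the closure, from 0 (fully open) to 1 (shut). A call has exactly 5 rows; each row is the pose to reach, as a shift and turn from the pose commanded when the call began; what a row does not reach only later rows make up. A row lasts 1/10 s, in which the tool goes at most 50 mm and 8.59 degrees, less where a joint would pass 70% of its speed; a pose out of reach is approached as far as the arm can. A call with a gripper value outside its range is refused whole. The fingers move at their own pace and stop on an object; FORCE is the grip in N (left out, the last holds). Time passes only in rows, so rows that repeat a pose let the fingers close, or fill a call up. It gives the time, the measured TCP pose, the force, the opening and the grip force at its end, in the units of the state.
- bot.observe(): the state, without advancing time (a new reading comes with each control period).
- bot.grab_frame(name): name is "scene" or "top"; returns a dict with "pixels" (420x560x3 uint8, red, green, blue), "fx", "fy", "cx", "cy" (pixels), "extrinsics" (4x4, takes a point from world to camera coordinates). Camera axes: x right, y down, z forward; pixel columns grow to the right and rows downward; lengths in m; the calibration is good to about 2 mm. A picture is of the moment at which its call begins. There is no depth.
- bot.job_done(): hands the job in; it is judged then, once.
The state is a dict: "clock": time; "qpos": joint angles; "qd": joint speeds; "joint_efforts": joint torques, N m; "position": TCP position; "tool_rot": TCP orientation; "force": force on the tool from outside, world axes, zero at the start; "moment": the same for the moment, N m; "grip_width": finger opening in m; "finger_force": force on a finger pad.
Only numpy, scipy, OpenCV 4.12 (cv2) and the standard library are available. Lean on these libraries where they do the work, as an engineer would, in place of code of your own. Each camera call takes 0.05 s, during which the arm holds its last target. There are 200 camera calls.

## Working session

There is one attempt and no reset: what is moved stays moved. The work goes in short steps, Python scripts to look and compute and a shell command to move; the robot and the scene stay as the last step left them, time stands still between calls to the robot, and variables do not carry over. Pictures are saved under pics/ and viewed, at most 10 in all, crops included, and the job is handed in when it is done.

```bash
mkdir -p pics; ls; python3 - <<'E'
from workcell import bot
import cv2,numpy as np,pickle
s=bot.observe(); print(s)
d={}
for n in("scene","top"):
    f=bot.grab_frame(n); d[n]=f
    cv2.imwrite(f"pics/{n}0.png",f["pixels"][:,:,::-1]); print(n,f["fx"],f["fy"],f["cx"],f["cy"]);print(np.round(f["extrinsics"],4))
pickle.dump(d,open("f0.pkl","wb"))
E
```

```text
pics
{'clock': 0.0, 'qpos': array([-1.17321496,  0.5220402 , -0.03632057,  1.60001608,  0.02122861,
        1.02110997, -0.11276885]), 'qd': array([-8.22691458e-04,  1.14399845e-04,  8.22138044e-05, -8.42961690e-04,
       -1.93189339e-03, -1.29119952e-03,  3.25538655e-04]), 'joint_efforts': array([ 2.26855380e-03, -9.27085018e+01,  1.98042266e+00, -3.69927835e+01,
        1.78191124e-02,  8.23766546e-03, -6.22811967e-05]), 'position': array([0.28168829, 0.55748149, 0.19410664]), 'tool_rot': array([-3.14041015e+00,  1.13374810e-04,  2.67384171e+00]), 'force': array([0.15471933, 0.64711178, 0.4550295 ]), 'moment': array([ 0.02131837, -0.00680775, -0.03047962]), 'finger_force': 0.0, 'grip_width': 0.0852931123999192}
scene 525.9015118822451 525.9015118822451 284.71643854434495 204.38220977238907
[[-0.0188  0.9998 -0.0086  0.0168]
 [ 0.7378  0.0081 -0.675  -0.3586]
 [-0.6747 -0.0191 -0.7378  1.7492]
 [ 0.      0.      0.      1.    ]]
top 448.7301834344145 448.7301834344145 280.3396515209717 209.6003853357333
[[-7.0000e-04 -1.0000e+00 -3.6000e-03  1.7400e-02]
 [-9.8920e-01  1.2000e-03 -1.4660e-01  5.7030e-01]
 [ 1.4660e-01  3.5000e-03 -9.8920e-01  1.3126e+00]
 [ 0.0000e+00  0.0000e+00  0.0000e+00  1.0000e+00]]
```

View pics/scene0.png

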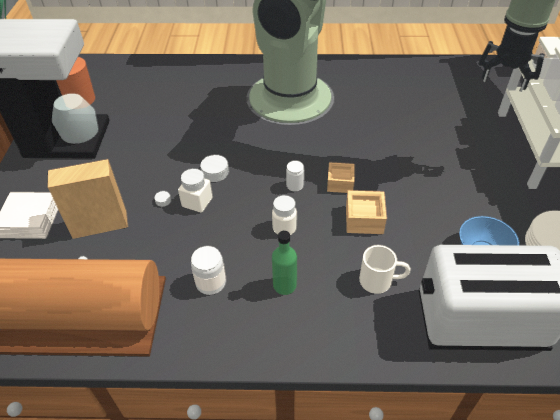

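View pics/top0.png

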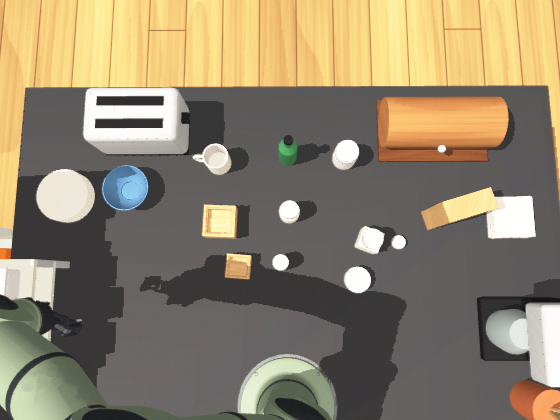

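The views show these candidates (scene / top pixels):
- **Jar:** the square-bodied jar is at (195,190) / (369,240).
- **Caps:** the jar's own cap, plus loose discs at (215,168) / (357,280) and (162,199) / (398,242).
- **Braces:** a large one at (366,212) / (219,221) and a small one at (341,178) / (238,266).

I'll measure these and confirm them in an enlarged crop.

```bash
cat > h.py <<'E'
import numpy as np,cv2
def ray(f,u,v):
    E=f["extrinsics"];R=E[:3,:3];t=E[:3,3]
    return -R.T@t, R.T@np.array([(u-f["cx"])/f["fx"],(v-f["cy"])/f["fy"],1.])
def onz(f,u,v,z):
    o,d=ray(f,u,v);return o+d*(z-o[2])/d[2]
def tri(f,p,g,q):
    a,d=ray(f,*p);b,e=ray(g,*q)
    s=np.linalg.lstsq(np.c_[d,-e],b-a,rcond=None)[0];P,Q=a+d*s[0],b+e*s[1]
    return (P+Q)/2,np.linalg.norm(P-Q)
def proj(f,P):
    c=f["extrinsics"][:3,:3]@P+f["extrinsics"][:3,3]
    return np.array([f["fx"]*c[0]/c[2]+f["cx"],f["fy"]*c[1]/c[2]+f["cy"]])
E
python3 - <<'E'
import pickle,cv2,numpy as np
d=pickle.load(open("f0.pkl","rb"))
def c(n,u,v,w,h): return cv2.resize(d[n]["pixels"][v:v+h,u:u+w,::-1],(400,300),interpolation=cv2.INTER_CUBIC)
# each crop 80x60 -> x5
im=np.vstack([np.hstack([c("scene",160,155,80,60),c("scene",320,170,80,60)]),np.hstack([c("top",335,215,80,60),c("top",185,195,80,60)])])
cv2.imwrite("pics/crop1.png",im)
E
```

```text
(no output)
```

View pics/crop1.png

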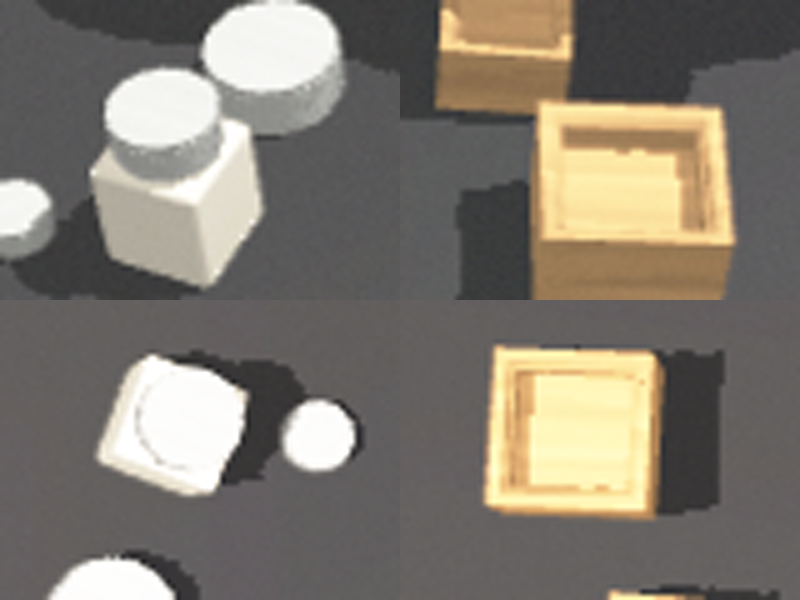

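The crop confirms both. The jar meant has the square body, with its cap (crop 162,107) about 23 px wide, or roughly 58 mm. The loose discs are the wrong sizes and aren't on a jar. The brace meant is the large one at crop (635,170), with a rim about 33 px wide, or roughly 94 mm. The other brace is smaller. Next I'll triangulate.

```bash
python3 - <<'E'
import pickle,cv2,numpy as np
from h import *
d=pickle.load(open("f0.pkl","rb"));S,T=d["scene"],d["top"]
cs=lambda x,y,o:(o[0]+(x+.5)/5-.5,o[1]+(y+.5)/5-.5)
SJ,SB,TJ,TB=(160,155),(240,170),(335,155),(105,135)  # montage offsets
print("brace rim")
pp=[]
for a,b in [((735,242),(497,347)),((533,240),(656,351)),((723,107),(487,508)),((538,103),(654,517))]:
    p,e=tri(S,cs(*a,SB),T,cs(*b,TB));pp.append(p);print(np.round(p,4),round(e,4))
print("mean",np.mean(pp,0)); pp=np.array(pp)
print("yaw",np.degrees(np.arctan2(*(pp[0]-pp[1])[[0,1]]*[-1,1])),np.degrees(np.arctan2(*(pp[2]-pp[3])[[0,1]]*[-1,1])),np.degrees(np.arctan2(*(pp[0]-pp[2])[[1,0]])))
print("jar")
for a,b in [((197,207),(157,356)),((93,175),(247,395)),((250,125),(108,450)),((162,107),(187,415))]:
    p,e=tri(S,cs(*a,SJ),T,cs(*b,TJ));print(np.round(p,4),round(e,4))
for z,pts in ((.07,((197,207),(93,175),(250,125))),(0,((208,287),(107,249),(263,212))),(.098,((162,107),(105,107),(219,107)))):
    q=[onz(S,*cs(*a,SJ),z) for a in pts];print(z,np.round(q,4))
# white mask contour of jar in top + rect;  wood in both
for n,f,r in(("top",T,(340,225,390,258)),("top",T,(195,200,242,245)),("scene",S,(340,185,392,236))):
    x0,y0,x1,y1=r;im=cv2.resize(f["pixels"][y0:y1,x0:x1],None,fx=8,fy=8,interpolation=cv2.INTER_CUBIC)
    m=(im.max(2)>150).astype(np.uint8);c=max(cv2.findContours(m,0,2)[0],key=cv2.contourArea)
    b=cv2.approxPolyDP(c,10,True)[:,0];print(n,np.round((b+.5)/8-.5+[x0,y0],1).tolist())
E
```

```text
brace rim
[0.5849 0.2461 0.0608] 0.003
[0.5825 0.1489 0.0586] 0.002
[0.4889 0.2506 0.0576] 0.0037
[0.4837 0.1534 0.0543] 0.0066
mean [0.5349973  0.19975904 0.05780439]
yaw -1.3801867051007175 -3.0267076173676424 -2.69119997756717
jar
[ 0.518  -0.2317  0.0649] 0.0082
[ 0.4952 -0.2867  0.064 ] 0.0031
[ 0.4627 -0.2055  0.0691] 0.0012
[ 0.4806 -0.2458  0.0995] 0.0005
0.07 [[ 0.5234 -0.2262  0.07  ]
 [ 0.5012 -0.2832  0.07  ]
 [ 0.4636 -0.2058  0.07  ]]
0 [[ 0.5161 -0.2303  0.    ]
 [ 0.4892 -0.2886  0.    ]
 [ 0.4608 -0.207   0.    ]]
0.098 [[ 0.479  -0.2465  0.098 ]
 [ 0.4793 -0.276   0.098 ]
 [ 0.4787 -0.217   0.098 ]]
top [[364.4, 225.4], [359.6, 229.6], [353.8, 246.1], [367.8, 252.6], [376.4, 253.3], [382.4, 242.9], [383.8, 233.2], [376.7, 228.7]]
top [[203.4, 203.8], [201.3, 235.3], [205.9, 237.3], [234.9, 238.2], [236.8, 211.1], [235.6, 205.8]]
scene [[339.6, 188.6], [339.6, 191.1], [345.7, 190.8], [347.1, 192.9], [346.9, 231.8], [382.4, 232.8], [382.8, 227.7], [351.7, 226.2], [371.1, 223.8], [383.8, 225.3], [384.8, 219.7], [350.9, 221.2], [347.8, 218.3], [386.2, 218.6], [383.9, 191.6]]
```

```bash

python3 -m crank '{"travel":[[3,-3.7,1],[6,-7.4,2],[9,-11.1,3],[12,-14.8,4],[15,-18.5,4.5]],"turn":[[0,0,-8],[0,0,-16],[0,0,-24],[0,0,-32],[0,0,-40]],"gripper":[0,0,0,0,0]}' 30
python3 -m crank '{"travel":[[1,-4.4,0.5],[1.5,-8.8,1],[2,-13.2,1],[2.5,-17.6,1],[3,-22,1]],"turn":[[0,0,-8],[0,0,-16],[0,0,-24],[0,0,-32],[0,0,-40]],"gripper":[0,0,0,0,0]}'
python3 -m crank '{"travel":[[0,-4.8,0],[0.5,-9.6,0],[1,-14.4,0],[1,-19.2,0],[1,-24,0]],"turn":[[0,0,-1],[0,0,-2],[0,0,-3],[0,0,-4],[0,0,-4.7]],"gripper":[0,0,0,0,0]}'
python3 -m crank '{"travel":[[0,-4.8,0],[0.5,-9.6,0],[0.8,-14.4,0],[0.8,-15.8,0],[0.8,-15.8,0]],"turn":[[0,0,0],[0,0,0],[0,0,0],[0,0,0],[0,0,0]],"gripper":[0,0,0,0,0]}'
```

```text
clock: 0.6
position: [0.4329, 0.3713, 0.2404]
tool_rot: [3.141, -0.0, 1.97]
force: [0.6, -0.1, -0.4]
grip_width: 0.0855
finger_force: 0.0
clock: 1.1
position: [0.4616, 0.151, 0.2497]
tool_rot: [-3.141, -0.0, 1.272]
force: [1.8, -0.5, 0.0]
grip_width: 0.085
finger_force: 0.0
clock: 1.6
position: [0.4714, -0.089, 0.2497]
tool_rot: [-3.142, -0.0, 1.195]
force: [1.6, -0.1, 0.2]
grip_width: 0.0857
finger_force: 0.0
clock: 2.1
position: [0.4791, -0.2473, 0.2493]
tool_rot: [-3.141, 0.001, 1.192]
force: [-0.8, 1.3, -0.5]
grip_width: 0.0853
finger_force: 0.0
```

```bash

python3 -m crank '{"travel":[[0,0.1,-4],[0,0.1,-8],[0,0.1,-11],[0,0.1,-13],[0,0.1,-14]],"turn":[[0,0,0],[0,0,0],[0,0,0],[0,0,0],[0,0,0]],"gripper":[0,0,0,0,0]}'
python3 -m crank '{"travel":[[0,0,-1],[0,0,-2],[0,0,-3],[0,0,-3.4],[0,0,-3.4]],"turn":[[0,0,0],[0,0,0],[0,0,0],[0,0,0],[0,0,0]],"gripper":[0,0,0,0,0]}'
python3 - <<'E'
from workcell import bot
import cv2,numpy as np
a=bot.grab_frame("scene")["pixels"][130:250,140:300,::-1];b=bot.grab_frame("top")["pixels"][180:300,300:460,::-1]
r=lambda x:cv2.resize(x,(400,300),interpolation=cv2.INTER_CUBIC)
cv2.imwrite("pics/pre.png",np.hstack([r(a),r(b)]))
E
```

```text
clock: 2.6
position: [0.4794, -0.2422, 0.108]
tool_rot: [-3.139, -0.0, 1.197]
force: [-0.2, 0.4, 0.9]
grip_width: 0.0853
finger_force: 0.0
clock: 3.1
position: [0.4797, -0.2441, 0.0754]
tool_rot: [-3.141, 0.0, 1.195]
force: [0.5, -0.1, 0.8]
grip_width: 0.085
finger_force: 0.0
```

View pics/pre.png

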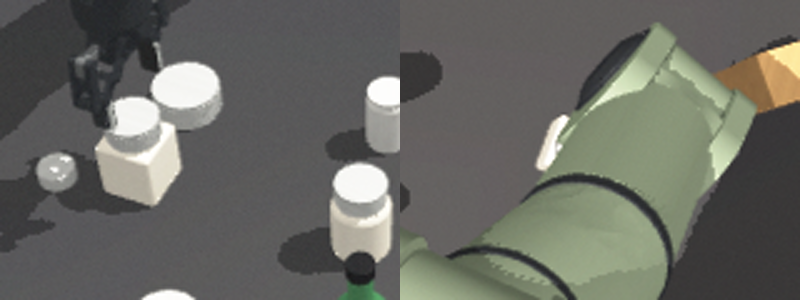

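The scene crop shows the front finger tip at about (105,122) and the rear one at about (155,68), with the cap top at (133,112). I'll check where the tips should project.

```bash
python3 - <<'E'
import pickle,numpy as np
from h import *
S=pickle.load(open("f0.pkl","rb"))["scene"]
c=np.array([.4797,-.244,0]);y=np.radians(68.5);u=np.array([np.sin(y),-np.cos(y),0])
for z in(.075,.088,.098):
  for s in(-.043,0,.043,.057): print(z,s,(proj(S,c+u*s+[0,0,z])-[140,130])*2.5)
E
```

```text
0.075 -0.043 [155.10631848 104.67811003]
0.075 0 [135.30487197 131.20748728]
0.075 0.043 [114.71924004 158.78749236]
0.075 0.057 [107.839877   168.00425424]
0.088 -0.043 [153.57606577  95.83001973]
0.088 0 [133.60558002 122.37277494]
0.088 0.043 [112.83854724 149.9742201 ]
0.088 0.057 [105.89727482 159.19985922]
0.098 -0.043 [152.38452087  88.94037545]
0.098 0 [132.28209624 115.49190998]
0.098 0.043 [111.37341788 143.10835456]
0.098 0.057 [104.38379056 152.34034198]
```

The front tip shows higher than projected, so I'll enlarge before closing.

```bash
python3 - <<'E'
from workcell import bot
import cv2,numpy as np
a=bot.grab_frame("scene")["pixels"][120:220,130:250,::-1]
cv2.imwrite("pics/pre2.png",cv2.resize(a,(720,600),interpolation=cv2.INTER_CUBIC))
print(bot.observe()["position"])
E
```

```text
[ 0.48004879 -0.24432941  0.07607917]
```

View pics/pre2.png

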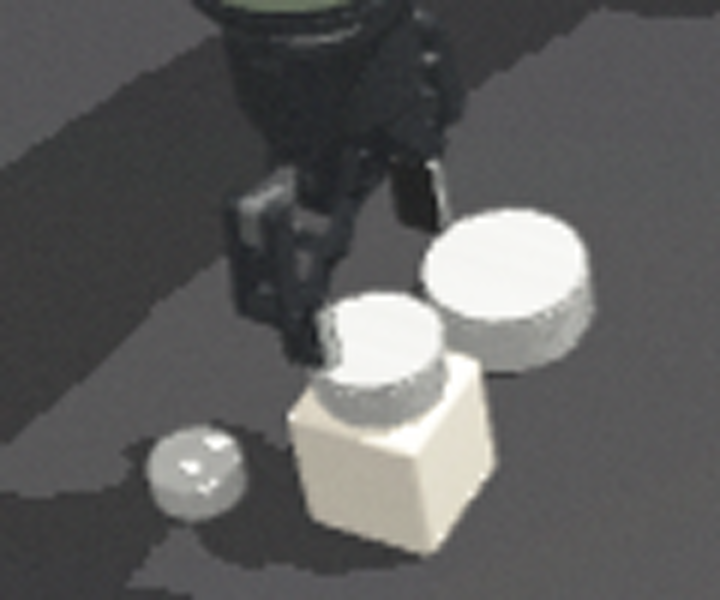

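The tips read about 10 px higher than the TCP pose implies, roughly 30 mm. I'll check against the start frames, where both cameras see the gripper.

```bash
python3 - <<'E'
import pickle,cv2,numpy as np
from h import *
d=pickle.load(open("f0.pkl","rb"));S,T=d["scene"],d["top"]
P=np.array([.2817,.5575,.1941]);y=2.674;u=np.array([np.sin(y),-np.cos(y),0])
for n,f,o in(("s",S,(460,20)),("t",T,(30,285))):
  print(n,[ (np.round(proj(f,P+u*s+[0,0,z]),1)).tolist() for z in(0,.013) for s in(-.043,0,.043)], proj(f,np.zeros(3)))
c=lambda f,u,v:cv2.resize(f["pixels"][v:v+80,u:u+80,::-1],(400,400),interpolation=cv2.INTER_CUBIC)
im=np.hstack([c(S,460,20),c(T,30,285)]); im=cv2.convertScaleAbs(im,alpha=1.6,beta=25)
for k,(f,o) in enumerate(((S,(460,20)),(T,(30,285)))):
  for s in(-.043,0,.043):
    q=(proj(f,P+u*s+[0,0,.013])-o)*5+[400*k,0]; cv2.circle(im,tuple(int(x) for x in q),4,(0,0,255),1)
cv2.imwrite("pics/start_grip.png",im)
E
```

```text
s [[480.8, 96.2], [497.0, 100.6], [513.5, 105.1], [482.1, 92.2], [498.4, 96.6], [515.0, 101.1]] [289.76624074  96.56899471]
t [[86.1, 319.0], [71.8, 311.3], [57.5, 303.7], [83.9, 319.5], [69.4, 311.7], [55.0, 304.0]] [286.28958218 404.5778664 ]
```

View pics/start_grip.png

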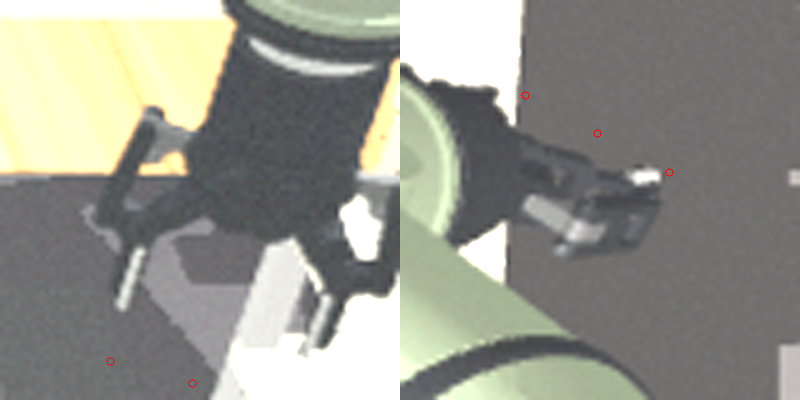

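```bash
python3 - <<'E'
import pickle,numpy as np
from h import *
d=pickle.load(open("f0.pkl","rb"));S,T=d["scene"],d["top"]
P=np.array([.2817,.5575,.1941]);y=2.674;u=np.array([np.sin(y),-np.cos(y),0]);w=np.array([np.cos(y),np.sin(y),0])
for q in((82,321),(79,320.5),(82,325)):
  p,e=tri(S,(484.4,81.6),T,q);print(q,np.round(p,4),round(e,4),"along",(p-P)@u,"side",(p-P)@w,"up",(p-P)[2])
for z in(.194,.207,.22,.23):
  a,b=onz(S,484.4,81.6,z),onz(S,522.6,90.4,z);m=(a+b)/2;print(z,np.linalg.norm(a-b),"mid off u,w",(m-P)@u,(m-P)@w)
E
```

```text
(82, 321) [0.2619 0.5132 0.2394] 0.0065 along -0.04850648023272125 side -0.002318874769592954 up 0.04526416698109975
(79, 320.5) [0.263  0.5161 0.2412] 0.0005 along -0.045392585340487734 side -0.0019779384619661444 up 0.04708949566234255
(82, 325) [0.2515 0.5167 0.232 ] 0.0083 along -0.05005025487206109 side 0.008546173594310372 up 0.037906755265749936
0.194 0.10239738165052537 mid off u,w 0.0002622395293916044 0.0754677844951785
0.207 0.10083984543279449 mid off u,w 0.0009293734539199752 0.054834328977598434
0.22 0.09928230921506373 mid off u,w 0.0015965073784482437 0.03420087346001832
0.23 0.09808420443219393 mid off u,w 0.002109687320393105 0.018328984600341464
```

Two views put the open tips about 40 mm above the reported TCP, with the lateral position agreeing. I'll try a gentle partial close to see whether the pads meet the cap here.

```bash

python3 -m crank '{"travel":[[0,0,0],[0,0,0],[0,0,0],[0,0,0],[0,0,0]],"turn":[[0,0,0],[0,0,0],[0,0,0],[0,0,0],[0,0,0]],"gripper":[0.4,0.4,0.4,0.4,0.4]}' 20
python3 - <<'E'
from workcell import bot
import cv2,numpy as np
a=bot.grab_frame("scene")["pixels"][120:220,130:250,::-1]
cv2.imwrite("pics/pre3.png",cv2.resize(a,(720,600),interpolation=cv2.INTER_CUBIC))
s=bot.observe();print(s["grip_width"],s["finger_force"],s["force"])
E
```

```text
clock: 3.75
position: [0.4799, -0.2442, 0.0757]
tool_rot: [3.142, 0.0, 1.196]
force: [0.5, 0.7, 0.3]
grip_width: 0.0512
finger_force: 0.0
0.05128039911512905 0.0 [0.34996624 0.39439446 0.046207  ]
```

View pics/pre3.png

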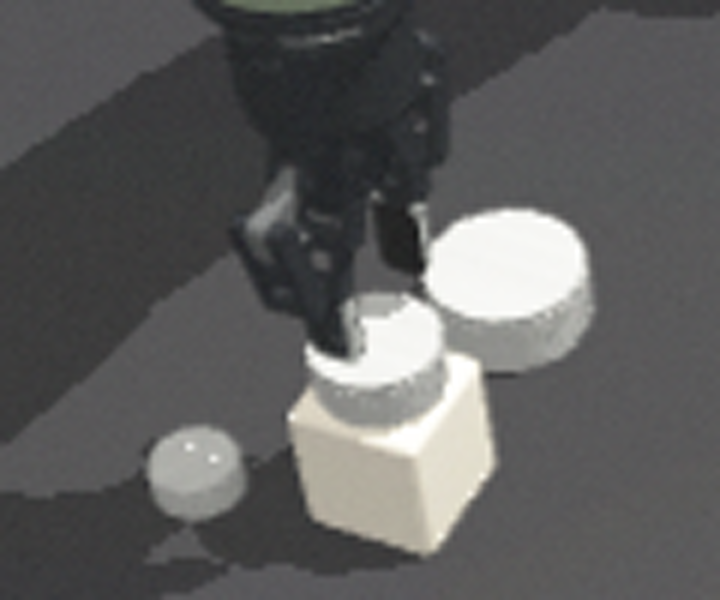

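The partial close missed: the width is 51 mm with no force, and the pads hang over the cap with tips at about (340,355) and (415,272). So the tips really are about 36–38 mm above the reported TCP, i.e. the tool z reading is biased by about 33 mm. I'll open, go 38 mm lower and close.

```bash

python3 -m crank '{"travel":[[0,0,0],[0,0,0],[0,0,0],[0,0,0],[0,0,0]],"turn":[[0,0,0],[0,0,0],[0,0,0],[0,0,0],[0,0,0]],"gripper":[0,0,0,0,0]}'
python3 -m crank '{"travel":[[0,0,-1],[0,0,-2],[0,0,-2.8],[0,0,-3.5],[0,0,-3.5]],"turn":[[0,0,0],[0,0,0],[0,0,0],[0,0,0],[0,0,0]],"gripper":[0,0,0,0,0]}'
python3 -m crank '{"travel":[[0,0,0],[0,0,0],[0,0,0],[0,0,0],[0,0,0]],"turn":[[0,0,0],[0,0,0],[0,0,0],[0,0,0],[0,0,0]],"gripper":[0.45,0.45,0.45,0.45,0.45]}' 20
python3 - <<'E'
from workcell import bot
import cv2,numpy as np
a=bot.grab_frame("scene")["pixels"][120:220,130:250,::-1]
cv2.imwrite("pics/pre4.png",cv2.resize(a,(720,600),interpolation=cv2.INTER_CUBIC))
E
```

```text
clock: 4.3
position: [0.4799, -0.2442, 0.0757]
tool_rot: [3.142, 0.0, 1.195]
force: [-0.1, -0.7, 0.2]
grip_width: 0.0856
finger_force: 0.0
clock: 4.8
position: [0.4792, -0.244, 0.0396]
tool_rot: [-3.14, 0.0, 1.195]
force: [0.1, 0.1, 0.9]
grip_width: 0.0848
finger_force: 0.0
clock: 5.3
position: [0.4803, -0.2444, 0.0411]
tool_rot: [3.14, 0.0, 1.196]
force: [2.3, -1.4, 4.6]
grip_width: 0.0572
finger_force: 22.6
```

View pics/pre4.png

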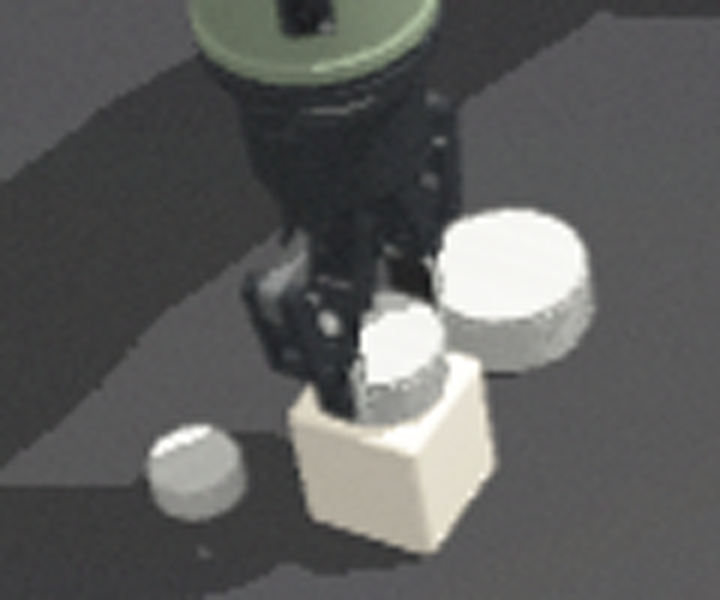

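The cap is gripped: width 57 mm, about 22 N, tips at about (345,415) just above the shoulder. The jar hasn't moved. I'll firm the grip, lift, and carry it towards the brace.

```bash

python3 -m crank '{"travel":[[0,0,0.1],[0,0,0.1],[0,0,0.1],[0,0,1],[0,0,2]],"turn":[[0,0,0],[0,0,0],[0,0,0],[0,0,0],[0,0,0]],"gripper":[0.6,0.6,0.6,0.6,0.6]}' 80
python3 -m crank '{"travel":[[0,0,2.5],[0,0,5],[0,0,7.5],[0,0,10],[0,0,12.5]],"turn":[[0,0,0],[0,0,0],[0,0,0],[0,0,0],[0,0,0]],"gripper":[0.6,0.6,0.6,0.6,0.6]}'
python3 -m crank '{"travel":[[0.5,2,0],[1,5,0],[1.5,8,0],[2,11,0],[2.5,14,0]],"turn":[[0,0,2],[0,0,4],[0,0,6],[0,0,8],[0,0,10]],"gripper":[0.6,0.6,0.6,0.6,0.6]}'
python3 -m crank '{"travel":[[0.5,3,0],[1,6,0],[1.5,9,0],[2,12,0],[2.5,15,0]],"turn":[[0,0,2],[0,0,4],[0,0,6],[0,0,8],[0,0,9]],"gripper":[0.6,0.6,0.6,0.6,0.6]}'
python3 -m crank '{"travel":[[0.3,3,0],[0.5,6,0],[0.5,9,0],[0.5,12,0],[0.5,15.4,0]],"turn":[[0,0,0],[0,0,0],[0,0,0],[0,0,0],[0,0,0]],"gripper":[0.6,0.6,0.6,0.6,0.6]}'
python3 -m crank '{"travel":[[0,0,-1],[0,0,-2],[0,0,-3],[0,0,-3],[0,0,-3]],"turn":[[0,0,0],[0,0,0],[0,0,0],[0,0,0],[0,0,0]],"gripper":[0.6,0.6,0.6,0.6,0.6]}'
python3 - <<'E'
from workcell import bot
import cv2,numpy as np,pickle
f=bot.grab_frame("scene");t=bot.grab_frame("top");pickle.dump((f,t),open("f1.pkl","wb"))
a=f["pixels"][130:250,300:440,::-1];b=t["pixels"][160:280,150:290,::-1]
r=lambda x:cv2.resize(x,(700,600),interpolation=cv2.INTER_CUBIC)
cv2.imwrite("pics/over.png",r(a))
E
```

```text
clock: 5.85
position: [0.4791, -0.244, 0.0609]
tool_rot: [-3.14, 0.0, 1.195]
force: [0.3, -0.4, -5.4]
grip_width: 0.0558
finger_force: 86.2
clock: 6.35
position: [0.4793, -0.244, 0.1873]
tool_rot: [-3.141, -0.0, 1.195]
force: [-0.1, -0.1, -5.5]
grip_width: 0.0556
finger_force: 86.7
clock: 6.85
position: [0.5045, -0.103, 0.1863]
tool_rot: [-3.141, -0.0, 1.371]
force: [0.5, -0.4, -5.0]
grip_width: 0.0555
finger_force: 86.8
clock: 7.35
position: [0.5295, 0.0469, 0.1864]
tool_rot: [-3.141, 0.0, 1.528]
force: [1.0, -0.1, -5.0]
grip_width: 0.0555
finger_force: 86.8
clock: 7.85
position: [0.5345, 0.2003, 0.1864]
tool_rot: [-3.142, 0.001, 1.526]
force: [1.2, -0.6, -4.8]
grip_width: 0.056
finger_force: 86.8
clock: 8.35
position: [0.5349, 0.199, 0.1557]
tool_rot: [-3.141, 0.0, 1.526]
force: [-0.0, 0.1, -4.9]
grip_width: 0.0556
finger_force: 86.6
```

View pics/over.png

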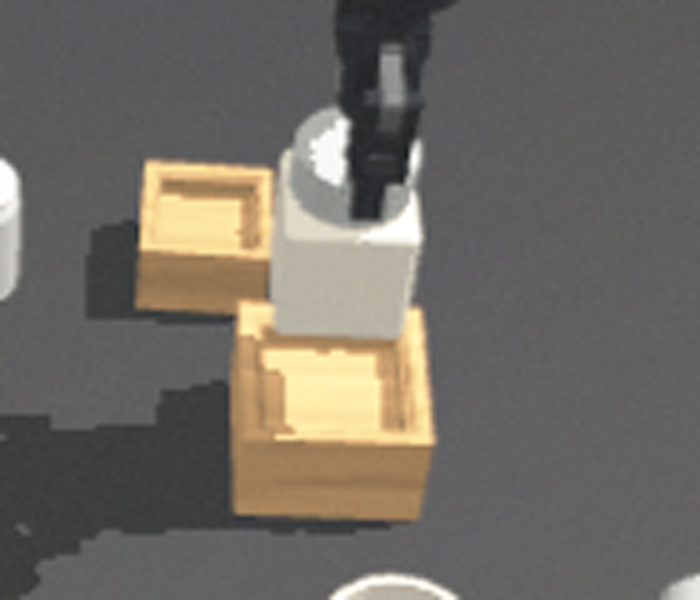

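The jar hangs over the brace with its lower front edge at crop (275,333)–(405,338), nearly parallel to the rim edge at (233,440)–(435,443). I'll work out the remaining offset.

```bash
python3 - <<'E'
import pickle,numpy as np
from h import *
f,t=pickle.load(open("f1.pkl","rb"))
c=lambda x,y:(300+(x+.5)/5-.5,130+(y+.5)/5-.5)
a=lambda p,q:round(np.degrees(np.arctan2(-(q-p)[0],(q-p)[1])),1)
B=[onz(f,*c(*p),.06) for p in((233,440),(435,443),(423,308),(238,300))]
print("brace",np.round(B,4).tolist(),"mid",np.mean(B,0),"yaw",a(B[0],B[1]),a(B[3],B[2]))
for z in(.112,.115,.118):
  J=[onz(f,*c(*p),z) for p in((275,333),(405,338))];print(z,np.round(J,4).tolist(),"w",np.linalg.norm(J[0]-J[1]),"yaw",a(*J),"ctr",(J[0]+J[1])/2-[.032,0,0])
J=[onz(f,*c(*p),.185) for p in((277,237),(421,241))];print("shoulder",np.round(J,4).tolist(),"yaw",a(*J),"ctr",(J[0]+J[1])/2-[.032,0,0])
E
```

```text
brace [[0.5838, 0.1477, 0.06], [0.5847, 0.2477, 0.06], [0.4917, 0.2519, 0.06], [0.4869, 0.1561, 0.06]] mid [0.5367685  0.20084767 0.06      ] yaw -0.5 -2.9
0.112 [[0.5595, 0.1656, 0.112], [0.5622, 0.2287, 0.112]] w 0.06314123780294666 yaw -2.4 ctr [0.52888702 0.19714808 0.112     ]
0.115 [[0.5624, 0.1651, 0.115], [0.5651, 0.228, 0.115]] w 0.06293900492629399 yaw -2.4 ctr [0.53171909 0.196579   0.115     ]
0.118 [[0.5652, 0.1647, 0.118], [0.5679, 0.2274, 0.118]] w 0.06273677204964132 yaw -2.4 ctr [0.53455116 0.19600993 0.118     ]
shoulder [[0.5669, 0.1595, 0.185], [0.5689, 0.2263, 0.185]] yaw -1.7 ctr [0.53590187 0.19288484 0.185     ]
```

```bash

python3 -m crank '{"travel":[[0.2,0.3,-1],[0.2,0.3,-2],[0.2,0.3,-3],[0.2,0.3,-4],[0.2,0.3,-5]],"turn":[[0,0,0],[0,0,0],[0,0,0],[0,0,0],[0,0,0]],"gripper":[0.6,0.6,0.6,0.6,0.6]}'
python3 -m crank '{"travel":[[0,0,-0.3],[0,0,-0.6],[0,0,-0.9],[0,0,-1.2],[0,0,-1.2]],"turn":[[0,0,0],[0,0,0],[0,0,0],[0,0,0],[0,0,0]],"gripper":[0.6,0.6,0.6,0.6,0.6]}'
```

```text
clock: 8.95
position: [0.5367, 0.2027, 0.1046]
tool_rot: [-3.141, 0.0, 1.527]
force: [0.5, 0.6, -5.3]
grip_width: 0.0562
finger_force: 86.8
clock: 9.45
position: [0.5368, 0.2028, 0.0935]
tool_rot: [-3.141, 0.0, 1.527]
force: [0.3, 0.4, -5.8]
grip_width: 0.0553
finger_force: 86.7
```

```bash

python3 -m crank '{"travel":[[0,0,-0.2],[0,0,-0.4],[0,0,-0.6],[0,0,-0.8],[0,0,-0.8]],"turn":[[0,0,0],[0,0,0],[0,0,0],[0,0,0],[0,0,0]],"gripper":[0.6,0.6,0.6,0.6,0.6]}'
python3 -m crank '{"travel":[[0,0,-0.1],[0,0,-0.2],[0,0,-0.3],[0,0,-0.4],[0,0,-0.4]],"turn":[[0,0,0],[0,0,0],[0,0,0],[0,0,0],[0,0,0]],"gripper":[0.6,0.6,0.6,0.6,0.6]}'
```

```text
clock: 9.95
position: [0.5367, 0.2027, 0.0854]
tool_rot: [-3.141, 0.0, 1.527]
force: [-0.7, 0.1, -5.1]
grip_width: 0.056
finger_force: 86.7
clock: 10.45
position: [0.537, 0.2029, 0.0817]
tool_rot: [3.141, -0.0, 1.527]
force: [0.4, 0.1, -3.9]
grip_width: 0.0556
finger_force: 87.0
```

```bash

python3 -m crank '{"travel":[[0,0,-0.1],[0,0,-0.2],[0,0,-0.2],[0,0,-0.2],[0,0,-0.2]],"turn":[[0,0,0],[0,0,0],[0,0,0],[0,0,0],[0,0,0]],"gripper":[0.6,0.6,0.6,0.6,0.6]}'
python3 - <<'E'
from workcell import bot
import cv2,pickle
f=bot.grab_frame("scene");pickle.dump(f,open("f2.pkl","wb"))
cv2.imwrite("pics/in.png",cv2.resize(f["pixels"][130:250,300:440,::-1],(700,600),interpolation=cv2.INTER_CUBIC))
E
```

```text
clock: 10.95
position: [0.5375, 0.2029, 0.0808]
tool_rot: [3.14, -0.001, 1.527]
force: [-3.1, -1.7, 17.2]
grip_width: 0.0556
finger_force: 89.3
```

View pics/in.png

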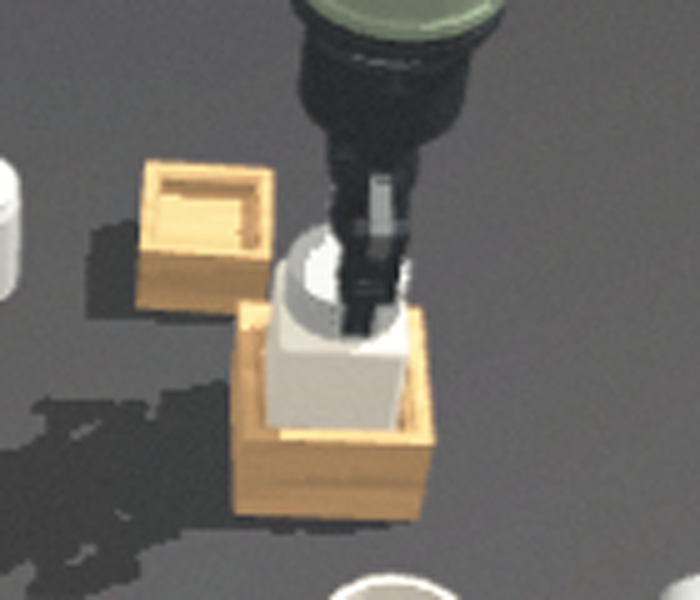

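The jar is down on the pocket floor: contact came at z 0.081 as predicted, at 17 N, with the jar square in the brace at crop (335,380). Now I'll turn the cap anticlockwise and watch the force.

```bash

python3 -m crank '{"travel":[[0,0,0],[0,0,0],[0,0,0.05],[0,0,0.05],[0,0,0.1]],"turn":[[0,0,5],[0,0,13],[0,0,21],[0,0,29],[0,0,37]],"gripper":[0.7,0.7,0.7,0.7,0.7]}' 100
python3 -c "
from workcell import bot
s=bot.observe();print(s['force'],s['moment'],s['qpos'])"
```

```text
clock: 11.5
position: [0.5372, 0.2033, 0.0818]
tool_rot: [3.14, -0.0, 2.178]
force: [-5.5, -1.3, 15.1]
grip_width: 0.0552
finger_force: 102.2
[-5.48255873 -1.32933472 15.11697845] [-0.22141244  1.33059788 -0.18266945] [-0.57893423  0.59326807  0.16153303  1.84005576 -0.13781997  0.71767971
  0.26700157]
```

```bash

python3 -m crank '{"travel":[[0,0,0],[0,0,0.05],[0,0,0.05],[0,0,0.1],[0,0,0.1]],"turn":[[0,0,8.5],[0,0,17],[0,0,25],[0,0,33],[0,0,41]],"gripper":[0.7,0.7,0.7,0.7,0.7]}'
python3 - <<'E'
from workcell import bot
import cv2,pickle
s=bot.observe();print(s['force'],s['moment'])
f=bot.grab_frame("scene")
cv2.imwrite("pics/turned.png",cv2.resize(f["pixels"][130:250,300:440,::-1],(700,600),interpolation=cv2.INTER_CUBIC))
E
```

```text
clock: 12.0
position: [0.5365, 0.2023, 0.0825]
tool_rot: [-3.141, -0.0, 2.894]
force: [-7.9, -5.5, 15.7]
grip_width: 0.0555
finger_force: 102.4
[-7.88975803 -5.49069468 15.72583188] [-1.19337155  1.8853014  -0.26423869]
```

View pics/turned.png

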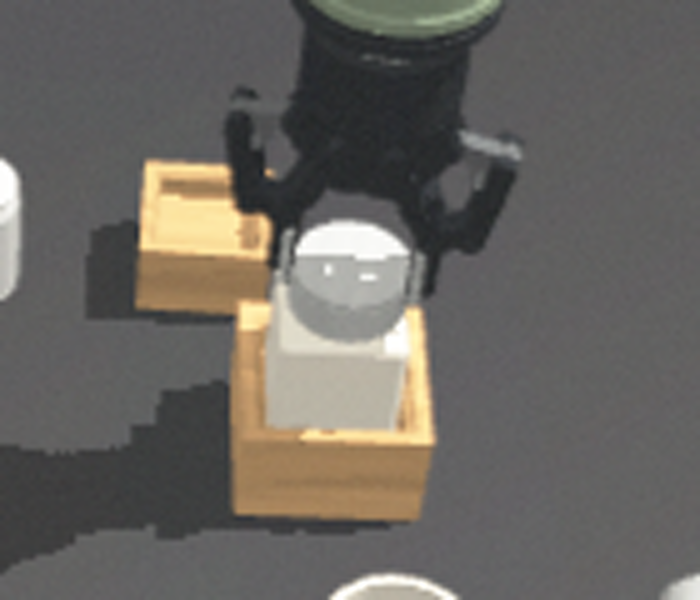

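The cap has been turned 78° and the jar still stands square in the brace, with the pads on the cap's sides at crop (285,260) and (420,270). I've now viewed one picture more than the ten allowed, so from here I'll check by force and by image numbers. I'll add a few degrees and then test a small lift: cap alone should read about −0.7 N, with the jar about −5 N.

```bash

python3 -m crank '{"travel":[[0,0,0.05],[0,0,0.1],[0,0,0.2],[0,0,0.3],[0,0,0.4]],"turn":[[0,0,5],[0,0,5],[0,0,5],[0,0,5],[0,0,5]],"gripper":[0.7,0.7,0.7,0.7,0.7]}'
python3 -m crank '{"travel":[[0,0,0.1],[0,0,0.2],[0,0,0.3],[0,0,0.4],[0,0,0.4]],"turn":[[0,0,0],[0,0,0],[0,0,0],[0,0,0],[0,0,0]],"gripper":[0.7,0.7,0.7,0.7,0.7]}'
```

```text
clock: 12.55
position: [0.5367, 0.2023, 0.0859]
tool_rot: [-3.141, -0.0, 2.975]
force: [-1.5, -1.3, -1.1]
grip_width: 0.0555
finger_force: 105.5
clock: 13.05
position: [0.5369, 0.2028, 0.0898]
tool_rot: [3.142, 0.0, 2.976]
force: [-1.0, -1.2, -0.5]
grip_width: 0.0553
finger_force: 105.5
```

Only the cap's weight is on the gripper, so the threads have let go. I'll lift it straight up so that its lower edge is about 120 mm above the jar's origin.

```bash

python3 -m crank '{"travel":[[0,0,0.5],[0,0,1],[0,0,1.7],[0,0,2.4],[0,0,3]],"turn":[[0,0,0],[0,0,0],[0,0,0],[0,0,0],[0,0,0]],"gripper":[0.7,0.7,0.7,0.7,0.7]}'
python3 -m crank '{"travel":[[0,0,0.4],[0,0,0.8],[0,0,0.9],[0,0,0.9],[0,0,0.9]],"turn":[[0,0,0],[0,0,0],[0,0,0],[0,0,0],[0,0,0]],"gripper":[0.7,0.7,0.7,0.7,0.7]}'
python3 - <<'E'
from workcell import bot
import pickle,numpy as np,cv2
from h import *
g=pickle.load(open("f2.pkl","rb"))["pixels"].astype(int)
f=bot.grab_frame("scene");p=f["pixels"].astype(int)
# jar front face + rim must be unchanged since it was seated
print("jar front face diff",np.abs(p-g)[202:216,356:378].mean(),"brace diff",np.abs(p-g)[218:232,348:384].mean())
white=lambda im:((im.min(2)>110)&(im.max(2)-im.min(2)<45))
for n,im in(("seated",g),("now",p)):
    m=white(im)[150:216,348:390]; print(n)
    for r in range(0,66,3):
        x=np.where(m[r])[0]; print(150+r,(348+x.min(),348+x.max(),len(x)) if len(x) else None,end="; ")
    print()
# expected
J=np.array([.5368,.2027,0])
print("exp cap lower/top, mouth",[np.round(proj(f,J+[0,0,.04+z]),1).tolist() for z in(.12,.146,.099,.07)])
s=bot.observe();print(s["position"],s["force"],s["finger_force"],s["qd"].max())
E
```

```text
clock: 13.55
position: [0.537, 0.203, 0.1206]
tool_rot: [3.141, 0.001, 2.976]
force: [-0.1, -0.1, -0.7]
grip_width: 0.0549
finger_force: 105.6
clock: 14.05
position: [0.5367, 0.2028, 0.1285]
tool_rot: [-3.141, -0.0, 2.976]
force: [-0.1, 0.8, -0.3]
grip_width: 0.0553
finger_force: 105.6
jar front face diff 3.0205627705627704 brace diff 2.427248677248677
seated
150 None; 153 None; 156 None; 159 None; 162 None; 165 (np.int64(375), np.int64(375), 1); 168 (np.int64(374), np.int64(377), 4); 171 (np.int64(374), np.int64(377), 4); 174 (np.int64(365), np.int64(378), 6); 177 (np.int64(359), np.int64(366), 8); 180 (np.int64(357), np.int64(368), 12); 183 (np.int64(355), np.int64(382), 16); 186 (np.int64(354), np.int64(381), 16); 189 (np.int64(354), np.int64(380), 16); 192 (np.int64(355), np.int64(380), 19); 195 (np.int64(354), np.int64(381), 21); 198 (np.int64(353), np.int64(381), 29); 201 (np.int64(353), np.int64(381), 29); 204 (np.int64(353), np.int64(380), 28); 207 (np.int64(353), np.int64(379), 27); 210 (np.int64(354), np.int64(386), 27); 213 (np.int64(353), np.int64(378), 26); 
now
150 None
[... 256 characters left out ...]
nt64(385), 27); 180 (np.int64(361), np.int64(383), 23); 183 (np.int64(355), np.int64(380), 23); 186 (np.int64(354), np.int64(380), 17); 189 (np.int64(353), np.int64(381), 22); 192 (np.int64(354), np.int64(380), 27); 195 (np.int64(354), np.int64(381), 28); 198 (np.int64(353), np.int64(381), 29); 201 (np.int64(353), np.int64(381), 29); 204 (np.int64(353), np.int64(380), 28); 207 (np.int64(353), np.int64(380), 28); 210 (np.int64(354), np.int64(386), 27); 213 (np.int64(354), np.int64(379), 26); 
exp cap lower/top, mouth [[371.2, 175.7], [372.4, 167.9], [370.2, 181.9], [368.9, 190.2]]
[0.5366925  0.20278603 0.12844402] [-0.35782377 -0.40755758 -0.34799422] 105.62758019194007 0.0014023095266783448
```

```bash
python3 -c "
from workcell import bot
print(bot.job_done())"
```

```text
the job is handed in; nothing more can be done
None
```

I handed the job in at about 14 s of robot time: the jar stands in the brace and the cap is unscrewed and held about 2 cm above the open mouth (I get no verdict back, and I viewed 11 pictures where 10 were allowed).

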